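Push a dead power module through the salvage chute flap

TASK

On the repair bench, gently push the metal power module along the plywood deck with the fingertips, straight through the hanging flap, until it drops into the salvage bin behind; the fingers have to follow it a little way in under the flap's hinge. Then draw the fingers back out so that the flap swings shut, leaving them clear. Do not lift the module off the deck, and leave the jar, the heat sink and the parts tray where they are.

Things in the scene. Friction and masses are not known exactly. Their poses are not given: they have to be found in the camera images.
- chute: Fixed salvage station: plywood feed deck, then a dark steel bin with a flap door. Origin: on the bench top under the middle of the doorway; x = push direction, deck to bin; y left; z up. The level deck (x -240 to 0 mm, y -170 to 170 mm) has its top 70 mm above the bench and 6 mm lips at its two sides. The dark front panel (x = 0, 6 mm thick, y -83 to 83 mm) rises 72 mm above the deck.
- doorway (a point): Middle of the doorway at deck height, in the plane of the shut flap; axes as chute. The doorway is 80 mm wide (y -40 to 40 mm) and open from the deck up to the hinge rod. Behind it a level sill goes on at deck height for 44 mm.
- sill_edge (a point): Middle of the sill's far edge, 44 mm beyond the doorway. Here the floor drops 64 mm into the bin (160 mm long, 158 mm wide inside). The module topples in by its own weight once its middle is past this edge; as pushing fingers hold its tail, that is with its rear face 5 to 18 mm beyond the doorway plane. A clear cover over sill and bin (top 72 mm above the deck) leaves the doorway as the only way in.
- hinge_rod (a point): Middle of the flap's steel hinge rod (6 mm thick, along y of chute), 66 mm above the deck, over the doorway. Fingers that point straight down meet it just before the module topples; fingers leaning about 30 degrees, tips foremost, reach in under it.
- flap (a joint): Angle of the thin aluminium flap (74 mm wide, 3 mm thick, 25 g) hanging from the hinge rod; its lower edge is 7 mm above the deck. 0 = hanging shut; grows as the lower edge swings inwards (+x of chute), up to 1.45 rad. It does not open outwards, resists with less than 0.5 N and falls shut by itself within about a second when nothing props it.
- module: Loose steel-cased power module, a box 90 mm long (its x axis), 56 mm wide (y), 30 mm high, 0.2 to 0.45 kg, with a black round fan grille and a pale blank patch on top. It lies flat on the deck in front of the doorway, up to 50 mm out of line with it and turned by up to 0.35 rad either way. Pushing it along takes 1 to 5 N. Origin: centre of its underside; z up.
- module_center (a point): Centre of the module's box, 15 mm above its underside.
- jar: Bystander: small amber jar, 36 mm across, 48 mm tall, standing on the deck near the front panel at one side of the doorway. Origin: centre of its underside.
- heatsink: Bystander: finned aluminium heat sink, 38 x 38 mm, 26 mm high, on the deck near the front panel at the other side of the doorway. Origin: centre of its underside.
- tray: Bystander: white divided parts tray, 200 x 140 mm, 35 mm high, fixed on the bench to the left of the station. Origin: centre of its underside.
Things that resemble listed ones, but are neither listed nor needed, are in the scene too. What is meant by the module is not blue, pink or purple, and is the smaller of those in its own colour.

How it is judged:
By the outcome, as a careful person would: the job done as asked, in the order asked, and still so for the second after the job is handed in, with the robot touching nothing.
It also fails if it takes over 59 s, if anything falls off the work surface, if the arm or the gripper's body presses on something with over 40 N, if the wrist force passes 120 N, or if a joint passes its speed limit or range.

ROBOT

A 7-joint arm with a two-finger parallel gripper is mounted at the origin on the work surface. World frame = base frame: x ahead of the robot, y to its left, z up, the work surface at z = 0. Lengths are in m, angles in rad, forces in N, time in s.
With the tool pointing down it reaches from about 0.4 to 0.85 m from the base axis. Payload 10.4 kg.
Tool frame: the origin (TCP) lies between the finger pads; the fingertips stand 11 mm ahead of it and the grasp point (between the pads) lies 8 mm behind it (tip_reach is the distance from the TCP to the fingertips, in m); z points along the fingers, y is the line along which they close (so a half turn about z gives the same grasp; the last joint's range is limited). The gripper opens to 85 mm and grips with 20 to 120 N. Pads are 22 mm wide; open, the fingers measure 114 mm over their backs; the gripper's body (76 mm by 85 mm) begins 54 mm behind the grasp point. The pads swing forward as they close: fully open they stand 13 mm farther back than shut.
Start: joints at [1.222, 0.332, -0.065, 1.46, 0.022, 1.35, -0.088], TCP at [0.2, -0.592, 0.242] pointing down, gripper open.
Joint ranges: [-2.6, 2.6], [-0.5, 2.12], [-1.47, 1.34], [0.16, 2.42], [-1.27, 4.41], [0.06, 2.06], [-2.6, 2.6]. Speed limits (rad/s): [2.22, 2.22, 2.79, 2.79, 3.14, 3.14, 3.14].

INTERFACE

Orientations are given as a unit quaternion [x, y, z, w].
In Python, from workcell import * gives the robot as it stands.
- The arm moves only by the shell command python3 -m inch 'ROWS' [OPENING] [FORCE]. ROWS is JSON, a list of rows, each an object with "slide": the shift along the world's x, y, z in m, a list of three; "yaw": the turn about the world's z in rad. A call has 1 to 20 rows; each row is the pose to reach, as a shift and turn from the pose commanded when the call began; what a row does not reach only later rows make up. A row lasts 1/12 s, in which the tool goes at most 41.7 mm and 7.16 degrees, less where a joint would pass 70% of its speed; a pose out of reach is approached as far as the arm can. A call with a gripper value outside its range is refused whole. OPENING is the closure in counts, from 0 (fully open) to 255 (shut), set as the call begins (- or left out, the last holds). The fingers move at their own pace and stop on an object; FORCE is the grip in N (left out, the last holds). Time passes only in rows, so rows that repeat a pose let the fingers close. It gives the time, the measured TCP pose, the force, the opening and the grip force at its end, in the units of the state.
- get_obs(): the state, without advancing time (a new reading comes with each control period).
- camera(name): name is "scene" or "top"; returns a dict with "frame" (420x560x3 uint8, red, green, blue), "fx", "fy", "cx", "cy" (pixels), "k1" (the pictures are not rectified: a ray, as slopes to the right and down, at radius r is drawn at 1 + k1 r^2 times it, then the intrinsics apply), "extrinsics" (4x4, takes a point from world to camera coordinates). Camera axes: x right, y down, z forward; pixel columns grow to the right and rows downward; lengths in m; the calibration is good to about 2 mm. A picture is of the moment at which its call begins. There is no depth.
- hand_in(): hands the job in; it is judged then, once.
The state is a dict: "clock": time; "joint_pos": joint angles; "joint_velocities": joint speeds; "tau": joint torques, N m; "position": TCP position; "ee_rot": TCP orientation; "ft_force": force on the tool from outside, world axes, zero at the start; "torque": the same for the moment, N m; "grip_width": opening from 0.0 (shut) to 1.0 (fully open); "grasp_force": force on a finger pad.
Only numpy, scipy, OpenCV 4.12 (cv2) and the standard library are available. Lean on these libraries where they do the work, as an engineer would, in place of code of your own. Each camera call takes 0.05 s, during which the arm holds its last target. There are 200 camera calls.

## Working session

There is one attempt and no reset: what is moved stays moved. The work goes in short steps, Python scripts to look and compute and a shell command to move; the robot and the scene stay as the last step left them, time stands still between calls to the robot, and variables do not carry over. Pictures are saved under pics/ and viewed, at most 10 in all, crops included, and the job is handed in when it is done.

```bash
mkdir -p pics; ls; python3 - <<'E'
from workcell import *
import cv2,numpy as np
for n in("scene","top"):
    c=camera(n);cv2.imwrite(f"pics/{n}0.png",c["frame"][:,:,::-1])
    print(n,{k:np.round(c[k],4).tolist() for k in c if k!="frame"})
print(get_obs())
E
```

```text
pics
scene {'fx': 460.117, 'fy': 460.117, 'cx': 288.6073, 'cy': 210.328, 'k1': 0.0501, 'extrinsics': [[0.3287, 0.9442, 0.0221, -0.2269], [0.6201, -0.1981, -0.7591, -0.2234], [-0.7123, 0.2632, -0.6506, 1.671], [0.0, 0.0, 0.0, 1.0]]}
top {'fx': 395.5972, 'fy': 395.5972, 'cx': 279.6131, 'cy': 203.7587, 'k1': -0.0102, 'extrinsics': [[0.0138, -0.9997, -0.0221, 0.0728], [-0.9913, -0.0108, -0.1309, 0.4926], [0.1306, 0.0237, -0.9911, 1.0173], [0.0, 0.0, 0.0, 1.0]]}
{'clock': 0.1, 'joint_pos': array([ 1.22240418,  0.33283982, -0.06470824,  1.4608738 ,  0.02158808,
        1.34988766, -0.0885032 ]), 'joint_velocities': array([-0.0002184 , -0.00156577, -0.00028768, -0.00148743,  0.0007651 ,
        0.00114708, -0.00027448]), 'tau': array([ 1.39382078e-03, -6.26741838e+01,  4.92923276e-02, -3.92429388e+01,
        1.63727609e-02,  6.99176540e-03, -1.90534854e-05]), 'position': array([ 0.19993843, -0.59181207,  0.24156818]), 'ee_rot': array([ 9.86759788e-01,  1.62187203e-01, -1.28453059e-04, -6.44182142e-04]), 'ft_force': array([-0.0419848 , -0.28166759, -0.21043859]), 'torque': array([-0.02817122, -0.01008761, -0.06866577]), 'grasp_force': 0.0, 'grip_width': 0.9953149895032711}
```

View pics/scene0.png

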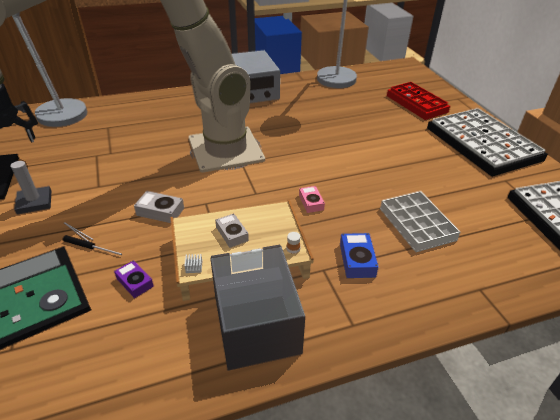

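View pics/top0.png

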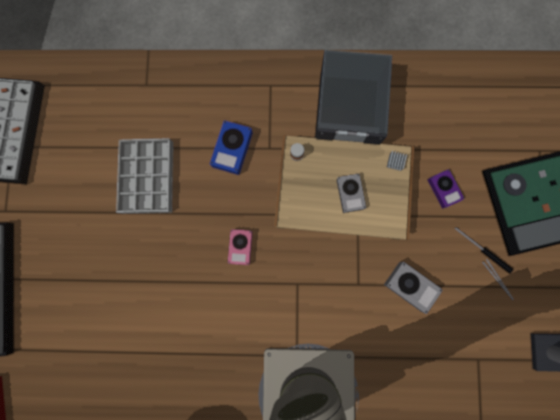

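The top view shows the chute with its deck corners near (288,137), (413,147), (407,237) and (278,228). The doorway is near (350,135), and the grey module on the deck is near (351,193) with its fan toward the door. The jar is at (297,150), the heat sink at (398,160) and the tray at (145,175). The larger grey lookalike at (413,286) is a decoy.

```bash
python3 -m inch --help 2>&1 | head -30; cat > h.py <<'E'
import numpy as np,cv2
from workcell import *
def unproj(c,uv,z):
    K=np.array([[c["fx"],0,c["cx"]],[0,c["fy"],c["cy"]],[0,0,1.]])
    n=cv2.undistortPoints(np.array(uv,float).reshape(-1,1,2),K,np.array([c["k1"],0,0,0.]))[:,0]
    E=np.array(c["extrinsics"]);R=E[:3,:3];o=-R.T@E[:3,3]
    d=np.c_[n,np.ones(len(n))]@R
    return o+d*((z-o[2])/d[:,2])[:,None]
def proj(c,P):
    E=np.array(c["extrinsics"]);K=np.array([[c["fx"],0,c["cx"]],[0,c["fy"],c["cy"]],[0,0,1.]])
    return cv2.projectPoints(np.array(P,float).reshape(-1,1,3),cv2.Rodrigues(E[:3,:3])[0],E[:3,3],K,np.array([c["k1"],0,0,0.]))[0][:,0]
def crop(c,u,v,w,h,s,f):
    cv2.imwrite(f,cv2.resize(c["frame"][v:v+h,u:u+w,::-1],None,fx=s,fy=s,interpolation=cv2.INTER_CUBIC))
E
python3 - <<'E'
from h import *
c=camera("top");crop(c,270,120,150,125,5,"pics/c1.png")
c=camera("scene");crop(c,165,195,155,115,5,"pics/c2.png")
E
```

```text
invalid input: not JSON, or not a number
```

View pics/c1.png

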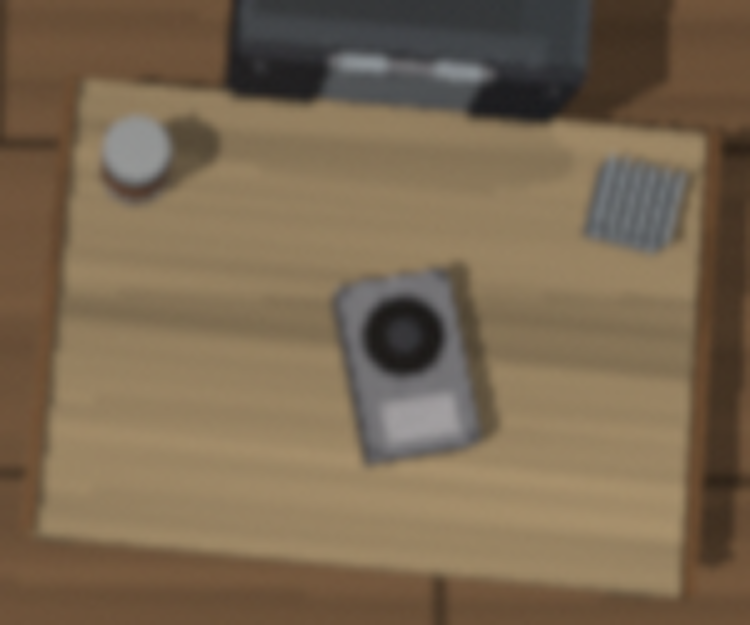

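View pics/c2.png

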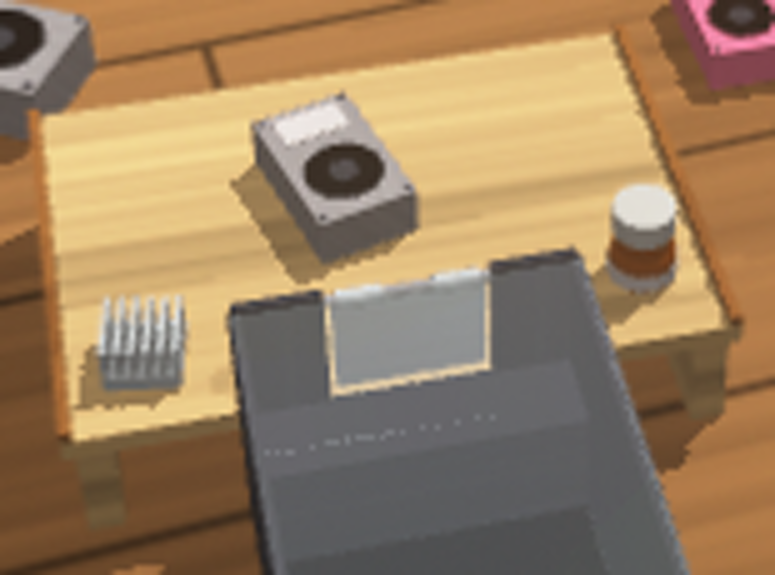

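```bash
python3 - <<'E'
from h import *
c=camera("top")
f=lambda p,z:unproj(c,np.array(p,float)/5+[270,120]-0.4,z)
D=f([(85,80),(708,130),(682,597),(38,535)],.07)
M=f([(335,293),(447,268),(478,443),(368,465)],.10)
H=f([(330,60),(490,72)],.139)
P=f([(228,93),(552,118)],.07)
print(D.round(4),M.round(4),H.round(4),P.round(4),sep="\n")
print("deck sides",[np.linalg.norm(D[i]-D[i-1]).round(4) for i in range(4)])
yx=lambda a:np.arctan2(a[1],a[0])
y1=yx(D[0]-D[3]);y2=yx(D[1]-D[2]);e=D[0]-D[1];y3=np.arctan2(-e[0],e[1])
yaw=np.mean([y1,y2,y3]);ctr=D.mean(0);ax=np.array([np.cos(yaw),np.sin(yaw),0])
O=ctr+.12*ax
print("yaws",y1,y2,y3,"O",O,"hingemid",H.mean(0),"panelmid",P.mean(0))
mc=M.mean(0);my=yx(M[0]+M[1]-M[2]-M[3]);R=np.array([[np.cos(yaw),np.sin(yaw)],[-np.sin(yaw),np.cos(yaw)]])
print("module",mc,my,"rel yaw",my-yaw,"in chute",R@(mc-O)[:2], "len",np.linalg.norm(M[0]+M[1]-M[2]-M[3])/2,np.linalg.norm(M[0]-M[1]))
for n,Q in(("H",H),("P",P)):print(n,[(R@(q-O)[:2]).round(4) for q in Q])
E
```

```text
[[ 0.6672  0.0622  0.07  ]
 [ 0.6428 -0.2616  0.07  ]
 [ 0.4008 -0.2414  0.07  ]
 [ 0.4281  0.0833  0.07  ]]
[[ 0.5488 -0.0643  0.1   ]
 [ 0.5621 -0.1202  0.1   ]
 [ 0.4741 -0.1344  0.1   ]
 [ 0.4625 -0.0801  0.1   ]]
[[ 0.6566 -0.0577  0.139 ]
 [ 0.6511 -0.1353  0.139 ]]
[[ 0.6607 -0.0127  0.07  ]
 [ 0.6485 -0.181   0.07  ]]
deck sides [np.float64(0.2399), np.float64(0.3247), np.float64(0.2428), np.float64(0.3259)]
yaws -0.08830295434590849 -0.0832910263646633 -0.07514935532577727 O [ 0.65431405 -0.09921978  0.07      ] hingemid [ 0.65386965 -0.09651992  0.139     ] panelmid [ 0.65460198 -0.0968494   0.07      ]
module [ 0.51186036 -0.09972125  0.1       ] 0.17035320754530034 rel yaw 0.25260098622408333 in chute [-0.14193094 -0.01220308] len 0.0884169770123036 0.057486330911861866
H [array([-0.0011,  0.0415]), array([-0.0002, -0.0362])]
P [array([-0.0008,  0.0868]), array([ 0.001, -0.082])]
```

```bash
python3 -m inch '[{"slide":[0.114,0.24,0],"yaw":-0.08},{"slide":[0.114,0.24,0],"yaw":-0.08},{"slide":[0.114,0.24,0],"yaw":-0.08},{"slide":[0.114,0.24,0],"yaw":-0.08},{"slide":[0.114,0.24,0],"yaw":-0.08},{"slide":[0.114,0.24,0],"yaw":-0.08},{"slide":[0.228,0.478,0],"yaw":-0.156},{"slide":[0.228,0.478,0],"yaw":-0.156},{"slide":[0.228,0.478,0],"yaw":-0.156},{"slide":[0.228,0.478,0],"yaw":-0.156},{"slide":[0.228,0.478,0],"yaw":-0.156},{"slide":[0.228,0.478,0],"yaw":-0.156},{"slide":[0.228,0.478,0],"yaw":-0.156},{"slide":[0.228,0.478,0],"yaw":-0.156},{"slide":[0.228,0.478,0],"yaw":-0.156}]' 190 20
python3 -c "
from h import *
import workcell
print(getattr(workcell,'tip_reach',None))
c=camera('scene');crop(c,140,110,200,170,4,'pics/c3.png')"
```

```text
clock: 1.5
position: [0.4285, -0.1126, 0.2424]
ee_rot: [0.996, 0.087, 0.0, 0.0]
ft_force: [-0.0, -0.9, 0.0]
grip_width: 0.259
grasp_force: 0.0
0.011
```

View pics/c3.png

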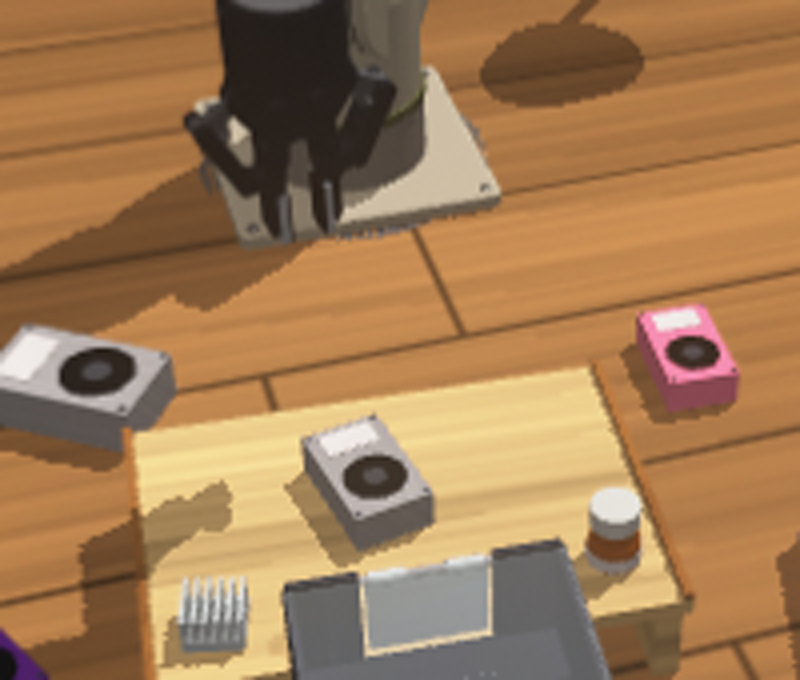

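The gripper is above and behind the module at crop (300,200), and the module, jar and heat sink have not moved. Next I lower it, turned to 0.15 rad relative to the chute, and push along the line through the middle of the doorway.

```bash
python3 -m inch '[{"slide":[0,0,-0.04],"yaw":-0.05},{"slide":[0,0,-0.08],"yaw":-0.104},{"slide":[0,0,-0.115],"yaw":-0.104},{"slide":[0,0,-0.14],"yaw":-0.104},{"slide":[0,0,-0.154],"yaw":-0.104},{"slide":[0,0,-0.154],"yaw":-0.104},{"slide":[0,0,-0.154],"yaw":-0.104}]'
python3 -m inch '[{"slide":[0.008,0.0006,0]},{"slide":[0.016,0.001,0]},{"slide":[0.024,0.0017,0]},{"slide":[0.032,0.0022,0]},{"slide":[0.04,0.0028,0]},{"slide":[0.048,0.0034,0]},{"slide":[0.056,0.004,0]},{"slide":[0.064,0.0045,0]},{"slide":[0.072,0.005,0]},{"slide":[0.08,0.0056,0]},{"slide":[0.088,0.006,0]},{"slide":[0.096,0.0067,0]},{"slide":[0.104,0.0073,0]},{"slide":[0.112,0.0078,0]},{"slide":[0.12,0.0084,0]},{"slide":[0.12,0.0084,0]}]'
python3 -c "
from h import *
c=camera('top');a=c['frame'][120:245,270:420,::-1];d=camera('scene')['frame'][195:310,165:320,::-1]
f=lambda i:cv2.resize(i,(400,330),interpolation=cv2.INTER_CUBIC)
cv2.imwrite('pics/c4.png',np.hstack([f(a),f(d)]))"
```

```text
clock: 2.13
position: [0.4274, -0.115, 0.0882]
ee_rot: [0.999, 0.032, -0.001, -0.0]
ft_force: [-0.4, 0.6, 0.1]
grip_width: 0.254
grasp_force: 0.0invalid input
```

View pics/c4.png

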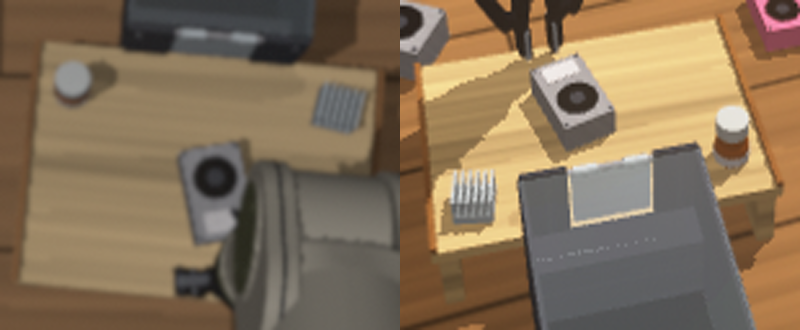

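The fingers are down behind the module, with the tips at about (540,45) in the right half, and the module is untouched. The push was refused because "yaw" was missing, so I repeat it with yaw.

```bash
python3 -m inch '[{"slide":[0.008,0.001,0],"yaw":0},{"slide":[0.016,0.002,0],"yaw":0},{"slide":[0.024,0.003,0],"yaw":0},{"slide":[0.032,0.004,0],"yaw":0},{"slide":[0.04,0.0045,0],"yaw":0},{"slide":[0.048,0.005,0],"yaw":0},{"slide":[0.056,0.0055,0],"yaw":0},{"slide":[0.064,0.006,0],"yaw":0},{"slide":[0.072,0.0065,0],"yaw":0},{"slide":[0.08,0.007,0],"yaw":0},{"slide":[0.088,0.0075,0],"yaw":0},{"slide":[0.096,0.008,0],"yaw":0},{"slide":[0.104,0.0085,0],"yaw":0},{"slide":[0.112,0.009,0],"yaw":0},{"slide":[0.12,0.0095,0],"yaw":0},{"slide":[0.12,0.0095,0],"yaw":0}]'
python3 -c "
from h import *
c=camera('top');a=c['frame'][120:245,270:420,::-1];d=camera('scene')['frame'][195:310,165:320,::-1]
f=lambda i:cv2.resize(i,(400,330),interpolation=cv2.INTER_CUBIC)
cv2.imwrite('pics/c5.png',np.hstack([f(a),f(d)]));print(get_obs()['position'])"
```

```text
clock: 3.57
position: [0.5498, -0.1043, 0.0885]
ee_rot: [0.999, 0.033, 0.001, -0.0]
ft_force: [0.4, -0.0, -0.2]
grip_width: 0.257
grasp_force: 0.0
[ 0.54844359 -0.10442951  0.08835551]
```

View pics/c5.png

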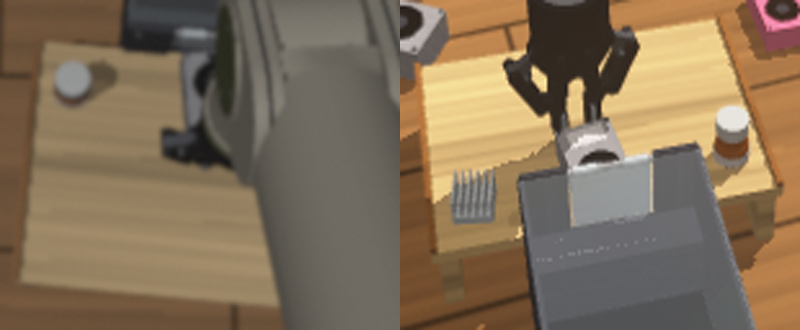

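The module is flush against the fingertips, square to them and about to enter the doorway (right half, 590,145). I check how well it lines up by overlaying the expected module and doorway outlines.

```bash
cat > ov.py <<'E'
from h import *
import sys
def W(p,O=np.array([.654,-.097,.07]),y=-.08):
    p=np.asarray(p,float);R=np.array([[np.cos(y),-np.sin(y),0],[np.sin(y),np.cos(y),0],[0,0,1]]);return O+p@R.T
def overlay(cx,cy,th,f):
    c=camera("scene");u,v,w,h,s=215,205,80,60,10
    im=cv2.resize(c["frame"][v:v+h,u:u+w,::-1],None,fx=s,fy=s,interpolation=cv2.INTER_CUBIC)
    def pl(P,col):
        q=(proj(c,W(P))-[u,v]+.5)*s;cv2.polylines(im,[q.round().astype(int).reshape(-1,1,2)],True,col,1)
    k=np.array([[-45,-28],[45,-28],[45,28],[-45,28]])/1e3
    R=np.array([[np.cos(th),-np.sin(th)],[np.sin(th),np.cos(th)]])
    q=k@R.T+[cx,cy]
    pl(np.c_[q,np.full(4,.03)],(0,255,0));pl(np.c_[q,np.zeros(4)],(0,120,0))
    pl([[0,-.04,0],[0,.04,0],[0,.04,.066],[0,-.04,.066]],(0,0,255))
    cv2.imwrite(f,im)
    t=get_obs()["position"]-[.654,-.097,.07];y=-.08
    print("tcp chute",np.cos(y)*t[0]+np.sin(y)*t[1],-np.sin(y)*t[0]+np.cos(y)*t[1],t[2])
if __name__=="__main__": overlay(*map(float,sys.argv[1:4]),sys.argv[4])
E
python3 ov.py -0.049 -0.008 0.15 pics/o1.png
```

```text
tcp chute -0.10497942939369871 -0.015996669009281435 0.018338132717652764
```

View pics/o1.png

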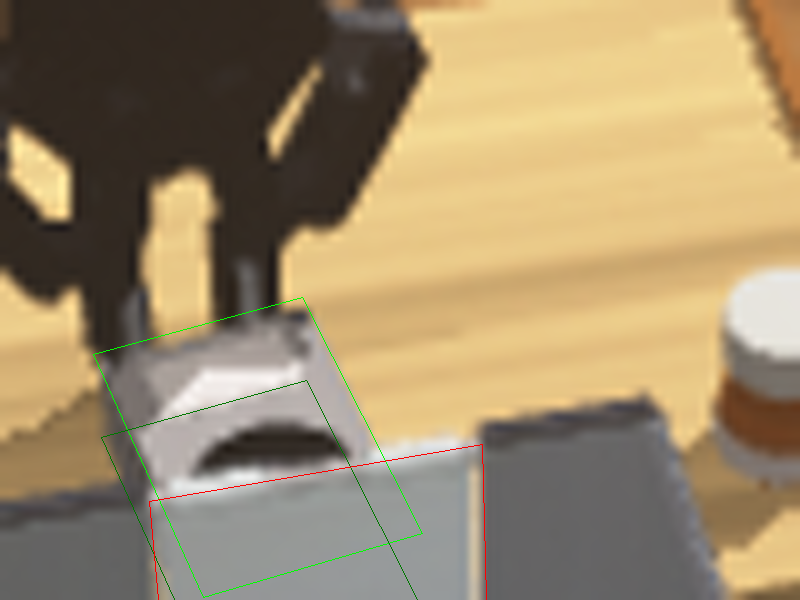

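The red doorway outline fits. The module lies about 4 mm ahead of the green guess, and its axis points at the middle of the doorway. I keep pushing.

```bash
python3 -m inch '[{"slide":[0.008,0.0006,0],"yaw":0},{"slide":[0.016,0.0012,0],"yaw":0},{"slide":[0.024,0.0018,0],"yaw":0},{"slide":[0.032,0.0024,0],"yaw":0},{"slide":[0.04,0.003,0],"yaw":0},{"slide":[0.048,0.0036,0],"yaw":0},{"slide":[0.056,0.004,0],"yaw":0},{"slide":[0.062,0.0045,0],"yaw":0},{"slide":[0.068,0.005,0],"yaw":0},{"slide":[0.072,0.0053,0],"yaw":0},{"slide":[0.076,0.0055,0],"yaw":0},{"slide":[0.079,0.0056,0],"yaw":0},{"slide":[0.079,0.0056,0],"yaw":0}]'
python3 ov.py 0.033 0.003 0.13 pics/o2.png
```

```text
clock: 4.8
position: [0.6276, -0.0989, 0.0883]
ee_rot: [0.999, 0.033, 0.0, -0.0]
ft_force: [-0.1, -0.3, -0.6]
grip_width: 0.253
grasp_force: 0.0
tcp chute -0.026343455160881823 -0.004079809025700993 0.018323711315943597
```

View pics/o2.png

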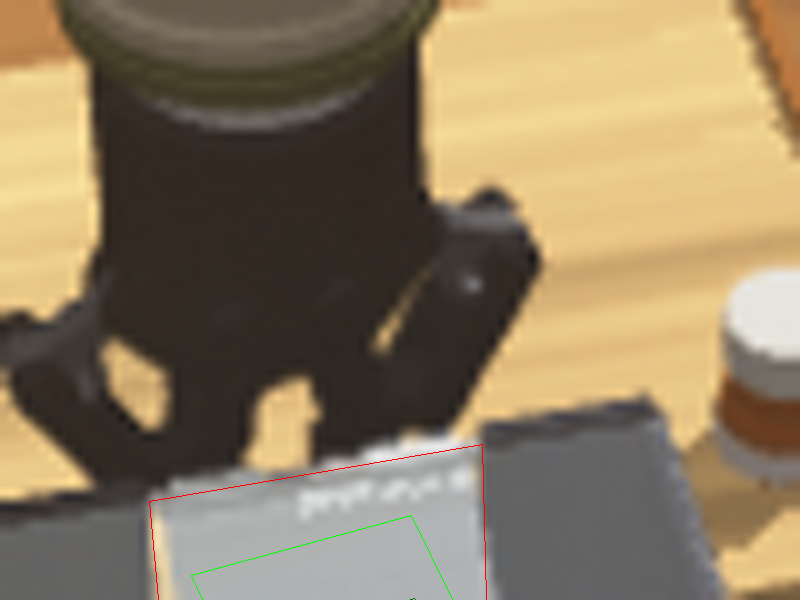

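The module is well into the doorway and the flap has swung in over it. The moves allow no tilt, so the fingers will stop at the rod with the module's middle a few millimetres short of the edge. A short brisk push should let it coast over, so I first back off and test the overshoot in free space.

```bash
python3 -m inch '[{"slide":[-0.02,-0.0014,0],"yaw":0},{"slide":[-0.045,-0.003,0],"yaw":0},{"slide":[-0.07,-0.005,0],"yaw":0},{"slide":[-0.09,-0.0064,0],"yaw":0},{"slide":[-0.1,-0.007,0],"yaw":0},{"slide":[-0.1,-0.007,0],"yaw":0},{"slide":[-0.1,-0.007,0],"yaw":0}]' | grep pos
python3 -m inch '[{"slide":[0.012,0.0008,0],"yaw":0},{"slide":[0.036,0.0025,0],"yaw":0},{"slide":[0.06,0.0042,0],"yaw":0}]' | grep pos
for i in 1 2 3;do python3 -m inch '[{"slide":[0,0,0],"yaw":0}]' | grep pos;done
python3 ov.py 0.033 0.003 0.13 pics/o3.png
```

```text
position: [0.5277, -0.1063, 0.0889]
position: [0.5889, -0.102, 0.0886]
position: [0.5917, -0.1006, 0.0886]
position: [0.5888, -0.1009, 0.088]
position: [0.5873, -0.1014, 0.0879]
tcp chute -0.06647656009029128 -0.010056099988031076 0.01805552746727057
```

View pics/o3.png

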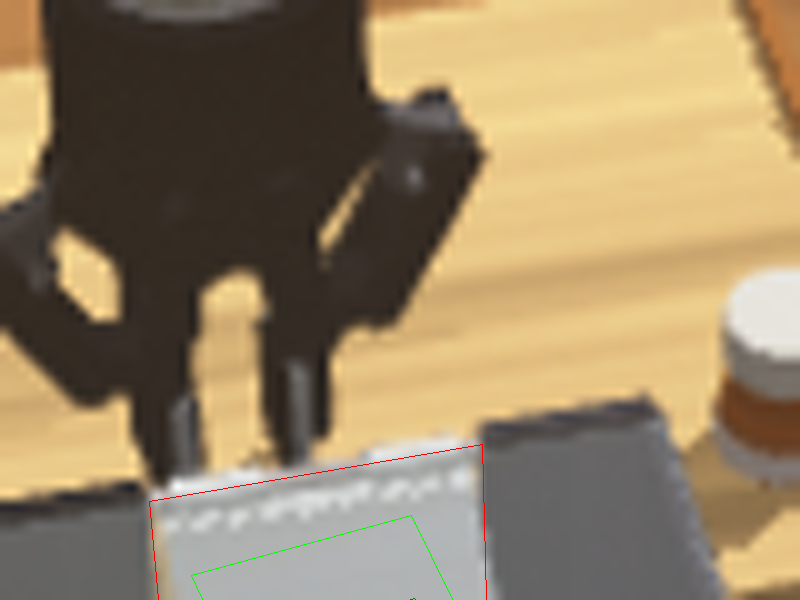

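The flap still rests on the module, so it has not dropped. The overshoot is about 4 mm. I close the fingers, push briskly through the middle of the rear face, and stop short of the rod.

```bash
python3 -m inch '[{"slide":[-0.015,-0.001,0],"yaw":0},{"slide":[-0.03,-0.002,0],"yaw":0},{"slide":[-0.03,-0.002,0],"yaw":0},{"slide":[-0.03,-0.002,0],"yaw":0},{"slide":[-0.03,-0.002,0],"yaw":0},{"slide":[-0.022,-0.0015,0],"yaw":0},{"slide":[-0.006,-0.0004,0],"yaw":0},{"slide":[0.018,0.0013,0],"yaw":0},{"slide":[0.042,0.003,0],"yaw":0}]' 255
python3 -m inch '[{"slide":[0,0,0],"yaw":0}]'
python3 -m inch '[{"slide":[-0.02,-0.0014,0],"yaw":0},{"slide":[-0.04,-0.003,0],"yaw":0},{"slide":[-0.06,-0.004,0],"yaw":0},{"slide":[-0.06,-0.004,0],"yaw":0},{"slide":[-0.06,-0.004,0],"yaw":0},{"slide":[-0.06,-0.004,0],"yaw":0}]'
cat > chk.py <<'E'
from ov import *
# mean colours: flap region lower band, bin-floor strip, vs the first picture
c=camera("scene");f=c["frame"];g=cv2.imread("pics/scene0.png")[:,:,::-1]
def reg(P,name):
    q=proj(c,W(P)).round().astype(np.int32);m=np.zeros(f.shape[:2],np.uint8);cv2.fillPoly(m,[q.reshape(-1,1,2)],1);m=m>0
    print(name,"absdiff",np.abs(f.astype(int)-g)[m].mean().round(1),"now",f[m].mean(0).round(),"then",g[m].mean(0).round())
reg([[0,-.03,.012],[0,.03,.012],[0,.03,.055],[0,-.03,.055]],"flap")
reg([[.02,-.03,0],[.042,-.03,0],[.042,.03,0],[.02,.03,0]],"sill")
reg([[.07,-.07,-.064],[.19,-.07,-.064],[.19,.07,-.064],[.07,.07,-.064]],"bin")
d=np.abs(f.astype(int)-g).mean(2)>25
v,u=np.nonzero(d[230:365,205:310]);print("changed px",len(u),(u.mean()+205,v.mean()+230) if len(u) else "")
E
python3 chk.py
```

```text
clock: 6.73
position: [0.6306, -0.099, 0.0884]
ee_rot: [0.999, 0.033, 0.0, 0.0]
ft_force: [5.5, 1.0, -2.3]
grip_width: 0.002
grasp_force: 0.3
clock: 6.82
position: [0.6316, -0.098, 0.0876]
ee_rot: [0.999, 0.033, -0.0, -0.001]
ft_force: [0.6, 0.2, -0.5]
grip_width: 0.0
grasp_force: 0.0
clock: 7.32
position: [0.5696, -0.1029, 0.0887]
ee_rot: [0.999, 0.033, 0.001, 0.0]
ft_force: [0.5, -0.5, 0.2]
grip_width: -0.001
grasp_force: 0.0
flap absdiff 34.8 now [178. 181. 181.] then [144. 146. 145.]
sill absdiff 25.1 now [115. 116. 118.] then [103. 103. 107.]
bin absdiff 2.7 now [56. 54. 54.] then [53. 51. 52.]
changed px 1805 (np.float64(240.91412742382272), np.float64(262.8365650969529))
```

```bash
python3 - <<'E'
from ov import *
c=camera("scene");f=c["frame"].astype(int).mean(2);g=cv2.imread("pics/scene0.png").astype(int).mean(2)
print("now gray/10, rows 246-300 cols 222-276")
for v in range(246,298,2):
    print(v,''.join(chr(65+int(f[v,u]//10)) for u in range(222,278)),''.join('#' if abs(f[v,u]-g[v,u])>12 else '.' for u in range(222,278)))
for th in(0.13,):
  for cx in(.036,.042):
    R=np.array([[np.cos(th),-np.sin(th)],[np.sin(th),np.cos(th)]])
    q=np.array([[.045,-.028],[.045,.028]])@R.T+[cx,.003]
    for z in(0,.03):print(cx,z,proj(c,W(np.c_[q,[z,z]])).round(1).tolist())
print("sill edge",proj(c,W([[.044,-.04,0],[.044,.04,0]])).round(1).tolist())
E
```

```text
now gray/10, rows 246-300 cols 222-276
246 RRRRSSSSSMFEGJIEJJRSSSSSTTTSSSSSSSSSSSSSSSSSQNNLIIIIIIIH ##################......................................
248 SSSSSSSRMMMMLJJHNQSSSSSSSSSTTTTTTTTTTUUTPJIHHHHHHHIKKKKK ########....######......................................
250 TTTTSMMMMMMMMMMMSSTTTTTTTTTTSRWWWVUUTTSQOLKKKKKKKKKKKKKK .####...########........................................
252 SSMMMMMMMMOOPRSUXWWVTSRRQQQPPPQPQQQRSRUVRKKKKKKKKKKKKKKK ..#############.............##..########................
254 IIIIIIHKTSTUTTTSRQQPRRTVVVUVUUSUUSUSRRRRQKKKKKKKKKKKKKKK ...................#####################................
256 HIKKJJJKOPRRRTUSVUSUUSRUSRRRRRRRRRRRRSSSSLKKKKKKKKKKKKKK ........################################................
258 KKKKJKJKQSRRRRRRRRRRRRRRRRRRRRRRRRSSSSSSSOKKKKKKKKKKKKKK ........################################.#..............
260 KKJKKJJJOQRRRRRRRRRRRRRRRRRRRSSSSSSSSSRRROKKKKKKKKKKKKKK ........#.##############################.#..............
262 KKJKJJJJMTRRRRRRRRRRRRRRRRRRRRRRRRRRRSSRRRLKKKKKKKKKKKKK ........################################.##.............
[... 1519 characters left out ...]
########.......
290 JJJJJJJJJJJJJJJJJJJJJJLMMNNKOPPONNNNNNNNNNNNNNNNNKJJJJJJ ......................###########################.......
292 JJJJJJJJJJJJJJJJJJJJJJJLMMNNNNNNNNNNNNNNNNNNNNNNMKJJJJJJ .......................##########################.......
294 JJJJJJJJJJJJJJJJJJJJJJJJLMNNNNNNNNNNNNNNNNNLLJJJJJJJJJJJ ........................#####################...........
296 JJJJJJJJJJJJJJJJJJJJJJJJJLNNNNNNNNNNNLKJJJJJJJJJJJJJJJJJ .........................##############.................
0.036 0 [[245.9, 298.6], [268.6, 291.7]]
0.036 0.03 [[245.4, 290.2], [268.5, 283.3]]
0.042 0 [[246.3, 300.6], [269.1, 293.7]]
0.042 0.03 [[245.9, 292.2], [269.1, 285.3]]
sill edge [[234.0, 287.1], [266.9, 281.0]]
```

Numerically, the module's front sticks out over the sill edge, with its middle at about x = 40 mm of the 44 mm needed and a yaw of about +0.13. I square the fingers to the door and carefully feel where the rod is, on the right side clear of the module.

```bash
python3 -m inch '[{"slide":[0.015,-0.006,0],"yaw":-0.08},{"slide":[0.03,-0.012,0],"yaw":-0.15},{"slide":[0.045,-0.0157,0],"yaw":-0.15},{"slide":[0.0529,-0.0157,0],"yaw":-0.15},{"slide":[0.0529,-0.0157,0],"yaw":-0.15},{"slide":[0.0529,-0.0157,0],"yaw":-0.15}]'
python3 -m inch '[{"slide":[0.002,0,0],"yaw":0},{"slide":[0.004,0,0],"yaw":0},{"slide":[0.006,-0.0005,0],"yaw":0},{"slide":[0.008,-0.0006,0],"yaw":0},{"slide":[0.009,-0.0007,0],"yaw":0},{"slide":[0.009,-0.0007,0],"yaw":0}]'
for i in 1 2 3 4 5 6;do python3 -m inch '[{"slide":[0.001,0,0],"yaw":0},{"slide":[0.001,0,0],"yaw":0},{"slide":[0.001,0,0],"yaw":0}]' | egrep 'pos|force:'; done; python3 chk.py
```

```text
clock: 7.92
position: [0.6219, -0.1177, 0.0879]
ee_rot: [0.999, -0.041, -0.0, -0.0]
ft_force: [-1.0, -0.6, 0.7]
grip_width: -0.003
grasp_force: 0.0
clock: 8.42
position: [0.6311, -0.1192, 0.0884]
ee_rot: [0.999, -0.042, 0.0, 0.0]
ft_force: [0.3, -0.4, -1.0]
grip_width: -0.003
grasp_force: 0.0
position: [0.6319, -0.1192, 0.0883]
ft_force: [-0.2, -0.7, -0.6]
grasp_force: 0.0
position: [0.6329, -0.1192, 0.0883]
ft_force: [-1.1, -0.7, -0.5]
grasp_force: 0.0
position: [0.6344, -0.1188, 0.0885]
ft_force: [1.8, 0.9, -0.7]
grasp_force: 0.0
position: [0.6353, -0.1188, 0.0884]
ft_force: [1.1, 3.4, 0.6]
grasp_force: 0.0
position: [0.636, -0.1189, 0.0883]
ft_force: [0.0, 3.5, -0.0]
grasp_force: 0.0
position: [0.636, -0.1189, 0.0881]
ft_force: [-4.8, 3.0, 2.4]
grasp_force: 0.0
flap absdiff 32.5 now [175. 178. 179.] then [144. 146. 145.]
sill absdiff 24.9 now [114. 115. 117.] then [103. 103. 107.]
bin absdiff 2.4 now [55. 54. 54.] then [53. 51. 52.]
changed px 2176 (np.float64(242.04457720588235), np.float64(257.7334558823529))
```

The rod is met at TCP x = 0.636, with only 5 N. Next I back off, line up left of the module's axis where its rear lags, and push briskly again.

```bash
python3 -m inch '[{"slide":[-0.025,0,0],"yaw":0},{"slide":[-0.05,0.01,0],"yaw":0},{"slide":[-0.077,0.03,0],"yaw":0},{"slide":[-0.077,0.0372,0],"yaw":0},{"slide":[-0.077,0.0372,0],"yaw":0},{"slide":[-0.077,0.0372,0],"yaw":0}]' | grep pos
python3 -m inch '[{"slide":[0.0135,-0.001,0],"yaw":0},{"slide":[0.0435,-0.0035,0],"yaw":0},{"slide":[0.0735,-0.0059,0],"yaw":0}]'
python3 -m inch '[{"slide":[0,0,0],"yaw":0}]'
python3 -m inch '[{"slide":[-0.03,0.0024,0],"yaw":0},{"slide":[-0.06,0.005,0],"yaw":0},{"slide":[-0.06,0.005,0],"yaw":0},{"slide":[-0.06,0.005,0],"yaw":0},{"slide":[-0.06,0.005,0],"yaw":0},{"slide":[-0.06,0.005,0],"yaw":0},{"slide":[-0.06,0.005,0],"yaw":0},{"slide":[-0.06,0.005,0],"yaw":0}]'
python3 chk.py
```

```text
position: [0.5606, -0.0828, 0.0889]
clock: 10.72
position: [0.6349, -0.0902, 0.0886]
ee_rot: [0.999, -0.043, 0.0, 0.001]
ft_force: [0.5, 0.3, 0.6]
grip_width: 0.001
grasp_force: 0.0
clock: 10.8
position: [0.6373, -0.0898, 0.0878]
ee_rot: [0.999, -0.043, 0.001, -0.0]
ft_force: [-1.2, 0.6, 0.1]
grip_width: 0.002
grasp_force: 0.0
clock: 11.47
position: [0.5741, -0.083, 0.0884]
ee_rot: [0.999, -0.042, 0.0, -0.0]
ft_force: [1.2, 0.1, 0.1]
grip_width: 0.002
grasp_force: 0.0
flap absdiff 5.4 now [149. 151. 151.] then [144. 146. 145.]
sill absdiff 4.4 now [108. 108. 112.] then [103. 103. 107.]
bin absdiff 11.7 now [65. 63. 63.] then [53. 51. 52.]
changed px 1163 (np.float64(239.84006878761824), np.float64(266.1332760103181))
```

The flap region matches the first picture again and the bin contents have changed, so the module has dropped in. I withdraw fully and check the bystanders numerically.

```bash
python3 -m inch '[{"slide":[-0.04,0.003,0],"yaw":0},{"slide":[-0.07,0.005,0.01],"yaw":0},{"slide":[-0.1,0.005,0.04],"yaw":0},{"slide":[-0.12,0.005,0.08],"yaw":0},{"slide":[-0.12,0.005,0.12],"yaw":0},{"slide":[-0.12,0.005,0.15],"yaw":0},{"slide":[-0.12,0.005,0.15],"yaw":0},{"slide":[-0.12,0.005,0.15],"yaw":0},{"slide":[-0.12,0.005,0.15],"yaw":0},{"slide":[-0.12,0.005,0.15],"yaw":0}]'
python3 chk.py; python3 - <<'E'
from h import *
f=camera("scene")["frame"].astype(int);g=cv2.imread("pics/scene0.png")[:,:,::-1].astype(int)
t=camera("top")["frame"].astype(int);g2=cv2.imread("pics/top0.png")[:,:,::-1].astype(int)
for n,A,B,(a,b,c,d) in(("jar",f,g,(230,256,284,304)),("sink",f,g,(252,276,182,206)),("tray",f,g,(185,255,378,462)),("jar top",t,g2,(140,162,288,308)),("sink top",t,g2,(148,172,386,410))):
    print(n,np.abs(A-B)[a:b,c:d].mean().round(1))
m=f.mean(2);o=g.mean(2)
for v in range(270,356,3):print(v,''.join('#' if m[v,u]-o[v,u]>25 else '-' if m[v,u]-o[v,u]<-25 else '.' for u in range(205,305,2)))
E
```

```text
clock: 12.35
position: [0.4529, -0.0778, 0.2371]
ee_rot: [0.999, -0.042, -0.001, -0.0]
ft_force: [0.1, -0.6, -0.9]
grip_width: 0.0
grasp_force: 0.0
flap absdiff 6.0 now [151. 152. 150.] then [144. 146. 145.]
sill absdiff 4.8 now [108. 108. 112.] then [103. 103. 107.]
bin absdiff 11.3 now [64. 62. 63.] then [53. 51. 52.]
changed px 1032 (np.float64(240.11821705426357), np.float64(264.91957364341084))
jar 4.8
sink 13.3
tray 4.5
jar top 1.4
sink top 16.6
270 ..................................................
273 ..................................................
276 ..................................................
279 ..................................................
282 ..................................................
285 ..................................................
288 ..................................................
291 ..................................................
294 ..................................................
297 ..................................................
300 ..................................................
303 ...................................
[... 250 characters left out ...]
..............##############............
321 ........................########..................
324 ..................................................
327 ..................................................
330 ..................................................
333 ..................................................
336 ..................................................
339 ..................................................
342 ..................................................
345 ..................................................
348 ..................................................
351 ..................................................
354 ..................................................
```

```bash
python3 -c "
from workcell import *
print(hand_in())"
```

```text
the job is handed in; nothing more can be done
None
```

The module went through the flap into the bin, the flap hangs shut and the fingers are clear, at 12.4 s. The moves allowed no tilt, so it needed two brisk pushes and a coast over the sill edge. The fingers did not lean in under the hinge, and they touched the hinge rod once at about 5 N. Image checks show the jar and tray unmoved; the heat sink's was unclear, probably shadow or the arm in view, and the fingers never came near it.

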